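# Hold a slide carrier flush on the tilted spring stage

### The arm

A 6-joint arm with a two-finger parallel gripper is mounted at the origin on a cart in front of the work surface, level with it; the furniture and walls round the work are solid. World frame = base frame: x ahead of the robot, y to its left, z up, the work surface at z = 0. Lengths are in m, angles in rad, forces in N, time in s.
With the tool pointing down it reaches from about 0.375 to 0.9 m from the base axis. Payload 3.1 kg.
Tool frame: the origin (TCP) lies where the fingers leave the gripper's body, on its centre line; the fingertips stand 70 mm ahead of it and the grasp point (between the pads) lies 51 mm ahead of it (robot.tip_reach is the distance from the TCP to the fingertips, in m); z points along the fingers, y is the line along which they close (so a half turn about z gives the same grasp; the last joint's range is limited). The gripper opens to 87 mm and grips with 3 to 60 N. Pads are 19 mm wide; open, the fingers measure 117 mm over their backs; the gripper's body (75 mm by 190 mm) begins 51 mm behind the grasp point.
Start: joints at [1.016, 0.527, 1.433, -0, 1.181, -0.178], TCP at [0.23, 0.581, 0.292] pointing down, gripper open.
Joint ranges: [-3.08, 3.08], [-0.75, 2.2], [0.22, 2.44], [-1.43, 4.57], [0, 2.65], [-2.85, 2.85]. Speed limits (rad/s): [2.79, 2.79, 3.14, 3.14, 3.14, 3.14].

### API

Orientations are given as a unit quaternion [x, y, z, w].
In Python, from rig import robot gives the robot as it stands.
- The arm moves only by the tool carry_out, never from a script. Its argument "rows" is a list that holds one entry, the list of rows, each a list of 6 numbers: the shift along the tool's x, y, z in mm, then the turn, a rotation vector about the tool's x, y, z in units of 8 degrees (1.0 is 8 degrees). A call has 1 to 20 rows; each row is the pose to reach, as a shift and turn from the pose commanded when the call began, along the tool's axes at that moment; what a row does not reach only later rows make up. A row lasts 1/10 s, in which the tool goes at most 50 mm and 8.59 degrees, less where a joint would pass 70% of its speed; a pose out of reach is approached as far as the arm can. A call with a gripper value outside its range is refused whole. "fingers" is the opening, from 0 (shut) to 1 (fully open), set as the call begins (left out, the last holds). The fingers move at their own pace and stop on an object; "grip_force" is the grip in N (left out, the last holds). Time passes only in rows, so rows that repeat a pose let the fingers close. It gives the time, the measured TCP pose, the force and the opening at its end, in the units of the state.
- robot.get_obs(): the state, without advancing time (a new reading comes with each control period).
- robot.camera(name): name is "side" or "top" or "wrist"; returns a dict with "color" (384x512x3 uint8, red, green, blue), "depth" (384x512 float32, m along the optical axis (not along the pixel's ray), 0 where there is no reading), "K" (3x3 intrinsics, pixels), "D" ([k1, k2, p1, p2, k3] as OpenCV has them; the pictures are not rectified), "camera_from_world" (4x4, takes a point from world to camera coordinates). Camera axes: x right, y down, z forward; pixel columns grow to the right and rows downward; lengths in m; the calibration is good to about 2 mm. A picture is of the moment at which its call begins.
- robot.hand_in(): hands the job in, once; it reports no verdict.
The state is a dict: "time": time; "q": joint angles; "joint_velocities": joint speeds; "joint_torque": joint torques, N m; "position": TCP position; "tool_rot": TCP orientation; "ft_force": force on the tool from outside, world axes, zero at the start; "moment": the same for the moment, N m; "grip_width": finger opening in m.
Only numpy, scipy, OpenCV 4.12 (cv2) and the standard library are available. Lean on these libraries where they do the work, as an engineer would, in place of code of your own. Each camera call takes 0.05 s, during which the arm holds its last target. There are 200 camera calls.

### The job

Pick up the slide carrier with the orange grip, tilt it to match the slope of the spring-loaded stage plate, and feel its flat underside gently into flush contact inside the yellow outline, long side running up the slope, until the plate has sunk about half of its 8 mm spring travel. Finish with the gripper still holding the carrier pressed there: do not let go. Leave the blue carrier, the bottles and the coverslip box where they are.

Things in the scene. Friction and masses are not known exactly. Their poses are not given: they have to be found in the camera images.
- orange_carrier: slide carrier to be used: flat aluminium and glass plate 76 x 32 x 5 mm (x long, y wide) with an upright ORANGE grip rib in the middle of its top, 26 mm along x, 10 mm thick along y, rising to 37 mm above the underside. About 60 g. Origin: centre of the flat underside; z up out of the rib. It lies flat on the desk, rib up; both ends are alike, so a half turn about z makes no difference
- blue_carrier: the same carrier with a BLUE grip rib; not to be touched. Origin as for the orange one
- stage: tilting stage, fixed to the desk: dark steel base 130 x 116 x 10 mm with two grey side cheeks (outer faces 47 mm either side of the middle, tops 78 mm above the desk), a black clamp knob on the +y cheek, a tilting cradle and a black sprung plate. Origin: centre of the base's underside; its low side is -x, facing the robot to within 0.35 rad. The tilt axis runs along y, 62 mm above the desk
- plate_face (a point): centre of the upper face of the black sprung plate (110 mm along x, 64 mm along y, 8 mm thick), also the centre of the yellow outline (80 x 36 mm). z is the face's outward normal, x points up the slope, y level along the tilt axis. 20 mm from the tilt axis along z while the plate is not pressed; moves with the plate. The side cheeks end just below the middle of the face
- cradle (a joint): tilt of the plate from level in rad, between 0.21 and 0.52 (12 to 30 degrees), rising away from the robot; clamped, it does not yield
- plate (a joint): how far the sprung plate is pressed in along its own normal, in m: 0 free, 0.008 at the stop. Starts to yield at about 1.5 N, then 1.2 N per mm (about 6 N at 4 mm). It only sinks parallel to itself and does not tilt under load
- red_bottle: brown dropper bottle with red cap, 33 mm across, 87 mm tall, behind the stage; origin under its centre; bystander
- violet_bottle: brown dropper bottle with dark cap and violet label, 33 mm across, 87 mm tall, behind the stage; origin under its centre; bystander
- coverslip_box: small white and blue box 35 x 35 x 22 mm, behind the stage; origin under its centre; bystander
Not all that is in view belongs to the job. What is shaped like the orange_carrier but turquoise is not meant.

How it is judged:
On the way, in this order (a step that is already met when the one before it is completed fails the run):
1. the orange carrier is held in the gripper, clear of the desk and of the stage (height (world z) of orange_carrier above 0.04 m and contact force between the fingers and orange_carrier above 1.5 N and contact force between orange_carrier and stage below 0.05 N), for 0.2 s.
2. held in the gripper, it lies flush on the plate inside the outline (angle between the z axis of orange_carrier and the z axis of plate_face, either way round below 0.045 rad and angle between the x axis of orange_carrier and the x axis of plate_face, either way round below 0.14 rad and x of orange_carrier in the frame of plate_face between -0.01 and 0.01 m and y of orange_carrier in the frame of plate_face between -0.01 and 0.01 m and z of orange_carrier in the frame of plate_face between -0.0025 and 0.0025 m and contact force between the fingers and orange_carrier above 1.5 N and contact force between orange_carrier and stage above 0.5 N), for 0.2 s.
At the end, for the whole second after the job is handed in: Gripper holds the orange carrier (over 1.5 N), its underside on the plate: parallel within 0.045 rad, gap within 2.5 mm, centred within 10 mm along each side, long side within 0.14 rad of the slope, pressing over 2 N, the plate sunk 2 to 6.5 mm, below 10 mm/s (angle between the z axis of orange_carrier and the z axis of plate_face, either way round below 0.045 rad and angle between the x axis of orange_carrier and the x axis of plate_face, either way round below 0.14 rad and x of orange_carrier in the frame of plate_face between -0.01 and 0.01 m and y of orange_carrier in the frame of plate_face between -0.01 and 0.01 m and z of orange_carrier in the frame of plate_face between -0.0025 and 0.0025 m and contact force between the fingers and orange_carrier above 1.5 N and contact force between orange_carrier and stage above 2 N and value of joint plate between 0.002 and 0.0065 m and linear speed of orange_carrier below 0.01 m/s); the arm keeps its last pose, push and grip.
It fails at once if the carrier is pressed on the stage with more than 25 N (contact force between orange_carrier and stage above 25 N).
It fails at once if the blue carrier is moved by more than 15 mm (distance of blue_carrier from where it was at the start of the episode above 0.015 m).
It fails at once if a bottle or the coverslip box is moved by more than 20 mm (distance of any of red_bottle, violet_bottle, coverslip_box from where it was at the start of the episode above 0.02 m).
It also fails if it takes over 48 s, if anything falls off the work surface, if the arm or the gripper's body presses on something with over 40 N, if the wrist force passes 120 N, or if a joint passes its speed limit or range.

## Working session

There is one attempt and no reset: what is moved stays moved. The work goes in short steps, Python scripts to look and compute and a tool call to move; the robot and the scene stay as the last step left them, time stands still between calls to the robot, and variables do not carry over. Pictures are saved under pics/ and viewed, on a budget of 10 in all, crops included, one or two more only if the job needs it, and the job is handed in when it is done.

Besides the shell and the picture viewer there is one more tool, called as a command line: name --argument value ..., lists and objects as JSON in quotes. carry_out: Moves the arm, as the interface text tells. Its arguments: {"type":"object","properties":{"rows":{"type":"array"},"fingers":{"type":"number"},"grip_force":{"type":"number"}},"required":["rows"]}

```bash
mkdir -p pics; ls
python3 - <<'E'
from rig import robot
import cv2,numpy as np,pickle
d={}
for n in("side","top"):
    c=robot.camera(n);d[n]=c
    print(n,c["K"].round(1).tolist(),c["D"],np.linalg.inv(c["camera_from_world"]).round(3).tolist())
pickle.dump(d,open("v0.pkl","wb"))
cv2.imwrite("pics/a.png",cv2.cvtColor(cv2.resize(np.vstack([d["side"]["color"],d["top"]["color"]]),(400,600),interpolation=cv2.INTER_AREA) if 0 else d["top"]["color"],cv2.COLOR_RGB2BGR))
cv2.imwrite("pics/b.png",cv2.cvtColor(d["side"]["color"],cv2.COLOR_RGB2BGR))
print(robot.get_obs())
E
```

```text
pics
side [[439.8, 0.0, 256.7], [0.0, 439.8, 188.9], [0.0, 0.0, 1.0]] [-0.16399614  0.          0.          0.          0.        ] [[0.98, -0.165, 0.113, 0.468], [-0.199, -0.845, 0.496, -0.484], [0.014, -0.508, -0.861, 1.037], [0.0, 0.0, 0.0, 1.0]]
top [[389.2, 0.0, 251.0], [0.0, 389.2, 192.4], [0.0, 0.0, 1.0]] [0.00887444 0.         0.         0.         0.        ] [[0.17, -0.965, 0.201, 0.418], [-0.985, -0.166, 0.036, 0.047], [-0.001, -0.204, -0.979, 0.92], [0.0, 0.0, 0.0, 1.0]]
{'time': 0.1, 'q': array([ 1.01550296e+00,  5.28337274e-01,  1.43381035e+00,  8.74867899e-06,
        1.18139352e+00, -1.78498758e-01]), 'joint_velocities': array([-0.00037809, -0.0017293 , -0.0032117 ,  0.00014927,  0.00053099,
        0.00139197]), 'joint_torque': array([ 1.26165214e-04, -4.40988779e+01, -1.77150643e+01,  6.35276176e-02,
        5.34214801e-02, -2.67881836e-05]), 'position': array([0.22964358, 0.58069967, 0.29137992]), 'tool_rot': array([ 1.87286347e-01,  9.82304879e-01, -9.07954073e-04, -3.53257291e-04]), 'ft_force': array([-0.36777932,  0.91764604, -1.01521913]), 'moment': array([-0.03276558,  0.03947185, -0.0140904 ]), 'grip_width': 0.08677171976108435}
```

View pics/a.png

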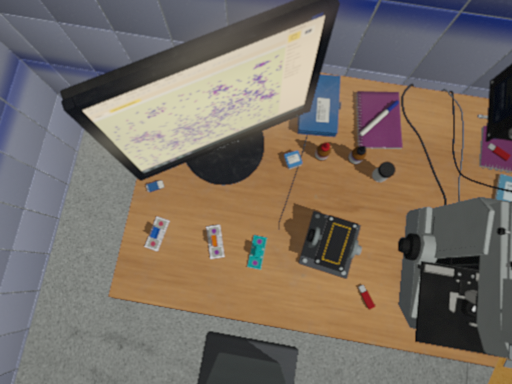

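View pics/b.png

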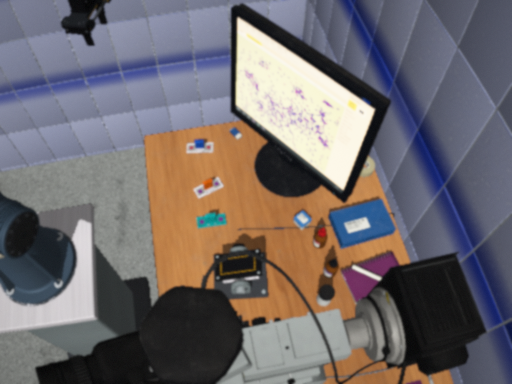

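Candidates in the top view: orange rib on a white plate (215,241), turquoise carrier (257,251), blue carrier (157,233). The first fits the description, so I'll confirm it in a crop while measuring.

```bash
cat > h.py <<'E'
import numpy as np,cv2
def rays(c,uv):
    p=cv2.undistortPoints(np.asarray(uv,float).reshape(-1,1,2),c["K"],np.asarray(c["D"],float)).reshape(-1,2)
    return np.c_[p,np.ones(len(p))]
def world(c,pc):
    T=np.linalg.inv(c["camera_from_world"]);return pc@T[:3,:3].T+T[:3,3]
def onz(c,uv,z):
    T=np.linalg.inv(c["camera_from_world"]);d=rays(c,uv)@T[:3,:3].T
    return T[:3,3]+d*((z-T[2,3])/d[:,2])[:,None]
def pts(c,mask):
    v,u=np.nonzero(mask&(c["depth"]>0))
    return world(c,rays(c,np.c_[u,v])*c["depth"][v,u][:,None]),np.c_[u,v]
def hsv(c): return cv2.cvtColor(c["color"],cv2.COLOR_RGB2HSV)
def box(shape,x0,y0,x1,y1):
    m=np.zeros(shape[:2],bool);m[y0:y1,x0:x1]=1;return m
def rect(P):  # P xy in m
    (c,(w,h),a)=cv2.minAreaRect((P[:,:2]*1000).astype(np.float32))
    if h>w:w,h,a=h,w,a+90
    return np.round(c,1),round(w,1),round(h,1),round((a+90)%180-90,1)
E
python3 - <<'E'
import pickle,cv2;from h import *
d=pickle.load(open("v0.pkl","rb"))
B={"side":dict(car=(188,170,230,203),y=(205,240,275,290)),"top":dict(car=(200,220,230,264),y=(300,205,362,280))}
for n,c in d.items():
    H=hsv(c);b=B[n]
    m=box(H.shape,*b["car"])
    o=m&(H[...,0]<22)&(H[...,1]>185)&(H[...,2]>120)
    w=m&(H[...,1]<70)&(H[...,2]>120)
    for k,mm,z in(("rib",o,.037),("plate",w,.005)):
        P,uv=pts(c,mm);print(n,k,len(uv),uv.mean(0).round(1),"depthmean",np.median(P,0).round(4),"plane",rect(onz(c,uv,z)))
    y=box(H.shape,*b["y"])&(abs(H[...,0].astype(int)-26)<7)&(H[...,1]>120)&(H[...,2]>110)
    P,uv=pts(c,y);ctr=P.mean(0);U,S,V=np.linalg.svd(P-ctr);nr=V[2]*np.sign(V[2,2])
    print(n,"yellow",len(uv),uv.min(0),uv.max(0),"ctr",ctr.round(4),"n",nr.round(3),"tilt",np.degrees(np.arccos(nr[2])).round(2),"az",np.degrees(np.arctan2(-nr[1],-nr[0])).round(2),"S",S/len(uv)**.5)
    # in-plane rect
    x=V[0];ey=np.cross(nr,V[0]);print(rect(np.c_[(P-ctr)@V[0],(P-ctr)@ey]),V[0].round(3))
    for p in(("mic top",400,200,512,350),) if n=="top" else ():
        Q,_=pts(c,box(H.shape,*p[1:]));print("mic",np.percentile(Q,[1,50,99],axis=0).round(3).tolist(),"near", Q[Q[:,2]>.1][:,1].max())
c1=d["top"]["color"][200:290,135:375];c2=d["side"]["color"][125:305,175:345]
a=cv2.resize(c1,None,fx=3.3,fy=3.3,interpolation=2);b=cv2.resize(c2,None,fx=1.65,fy=1.65,interpolation=2)
a=a[:,:];b=cv2.copyMakeBorder(b,0,0,0,a.shape[1]-b.shape[1],0)
cv2.imwrite("pics/c.png",np.vstack([a,b])[:,:,::-1])
E
```

```text
side rib 64 [207.6 182.5] depthmean [0.4746 0.1396 0.0342] plane (array([475.7, 136.2]), 24.6, 24.0, -79.4)
side plate 233 [208.2 188.1] depthmean [0.4738 0.137  0.0047] plane (array([474.3, 141.1]), 79.1, 35.0, 19.6)Traceback (most recent call last):
  File "<stdin>", line 12, in <module>
  File "h.py", line 12, in pts
    return world(c,rays(c,np.c_[u,v])*c["depth"][v,u][:,None]),np.c_[u,v]
                   ~~~~^^^^^^^^^^^^^^
  File "h.py", line 3, in rays
    p=cv2.undistortPoints(np.asarray(uv,float).reshape(-1,1,2),c["K"],np.asarray(c["D"],float)).reshape(-1,2)
      ~~~~~~~~~~~~~~~~~~~^^^^^^^^^^^^^^^^^^^^^^^^^^^^^^^^^^^^^^^^^^^^^^^^^^^^^^^^^^^^^^^^^^^^^^
cv2.error: OpenCV(4.12.0) /io/opencv/modules/calib3d/src/undistort.dispatch.cpp:347: error: (-215:Assertion failed) CV_IS_MAT(_src) && CV_IS_MAT(_dst) && (_src->rows == 1 || _src->cols == 1) && (_dst->rows == 1 || _dst->cols == 1) && _src->cols + _src->rows - 1 == _dst->rows + _dst->cols - 1 && (CV_MAT_TYPE(_src->type) == CV_32FC2 || CV_MAT_TYPE(_src->type) == CV_64FC2) && (CV_MAT_TYPE(_dst->type) == CV_32FC2 || CV_MAT_TYPE(_dst->type) == CV_64FC2) in function 'cvUndistortPointsInternal'
```

Run:
```python
import pickle,cv2;from h import *
d=pickle.load(open("v0.pkl","rb"))
c1=d["top"]["color"][200:290,135:375];c2=d["side"]["color"][125:305,175:345]
a=cv2.resize(c1,None,fx=3.3,fy=3.3,interpolation=2);b=cv2.resize(c2,None,fx=1.65,fy=1.65,interpolation=2)
b=cv2.copyMakeBorder(b,0,0,0,a.shape[1]-b.shape[1],0)
cv2.imwrite("pics/c.png",np.vstack([a,b])[:,:,::-1])
B={"side":dict(car=(188,170,230,203),y=(217,252,264,279)),"top":dict(car=(200,220,230,264),y=(318,215,358,272))}
for n,c in d.items():
    H=hsv(c);b=B[n]
    if n=="top":
      m=box(H.shape,*b["car"])
      o=m&(H[...,0]<22)&(H[...,1]>185)&(H[...,2]>120)
      w=m&(H[...,1]<70)&(H[...,2]>120)
      for k,mm,z in(("rib",o,.037),("plate",w,.005)):
        P,uv=pts(c,mm);print(n,k,len(uv),uv.mean(0).round(1),"depthmed",np.median(P,0).round(4),"plane",rect(onz(c,uv,z)))
    bb=box(H.shape,*b["y"]);q=H[bb];print(q[np.argsort(-q[:,1].astype(int)*q[:,2])][:200:25].tolist())
    y=bb&(H[...,0]>14)&(H[...,0]<35)&(H[...,1]>110)&(H[...,2]>90)
    P,uv=pts(c,y);ctr=np.median(P,0)
    ok=np.ones(len(P),bool)
    for _ in range(5):
        ctr=P[ok].mean(0);U,S,V=np.linalg.svd(P[ok]-ctr);nr=V[2]*np.sign(V[2,2]);ok=abs((P-ctr)@nr)<.004
    print(n,"yellow",ok.sum(),len(uv),uv[ok].min(0),uv[ok].max(0),"ctr",ctr.round(4),"n",nr.round(3),"tilt",np.degrees(np.arccos(nr[2])).round(2),"az",np.degrees(np.arctan2(-nr[1],-nr[0])).round(2))
    ey=np.cross(nr,V[0]);Q=P[ok]-ctr;r=rect(np.c_[Q@V[0],Q@ey]);print(r,V[0].round(3),"rectctr",ctr+(V[0]*r[0][0]+ey*r[0][1])/1000)
    if n=="top":
        Q,_=pts(c,box(H.shape,400,200,512,350));print("mic",np.percentile(Q,[1,50,99],axis=0).round(3).tolist(),"near", Q[Q[:,2]>.1][:,1].max())
```

```text
[[14, 158, 160], [21, 203, 103], [21, 204, 90], [20, 194, 88], [20, 174, 91], [20, 172, 86], [20, 170, 81], [19, 164, 73]]
side yellow 51 51 [220 256] [255 274] ctr [ 0.5047 -0.1286  0.0815] n [-0.233  0.04   0.972] tilt 13.65 az -9.74
(array([-2.5, -7.3]), 83.1, 39.1, 3.0) [-0.953  0.19  -0.236] rectctr [ 0.50849958 -0.12196102  0.08214365]
top rib 33 [213.8 240.3] depthmed [0.4762 0.1427 0.0365] plane (array([475.1, 142.6]), 21.4, 7.3, 18.0)
top plate 378 [215.6 241.8] depthmed [0.471  0.1405 0.0042] plane (array([476.2, 143.4]), 78.7, 34.2, 18.5)
[[23, 213, 157], [22, 201, 133], [22, 196, 130], [22, 194, 126], [22, 186, 126], [16, 135, 168], [16, 137, 164], [16, 133, 167]]
top yellow 105 443 [331 215] [355 271] ctr [ 0.5155 -0.1618  0.0204] n [ 0.114 -0.806  0.581] tilt 54.45 az 98.08
(array([-16.7, -25.2]), 131.4, 118.0, -13.1) [-0.942 -0.273 -0.193] rectctr [ 0.52331753 -0.14400404  0.04352455]
mic [[0.328, -0.376, -0.002], [0.479, -0.315, 0.183], [0.654, -0.263, 0.348]] near -0.25333287845374947
```

View pics/c.png

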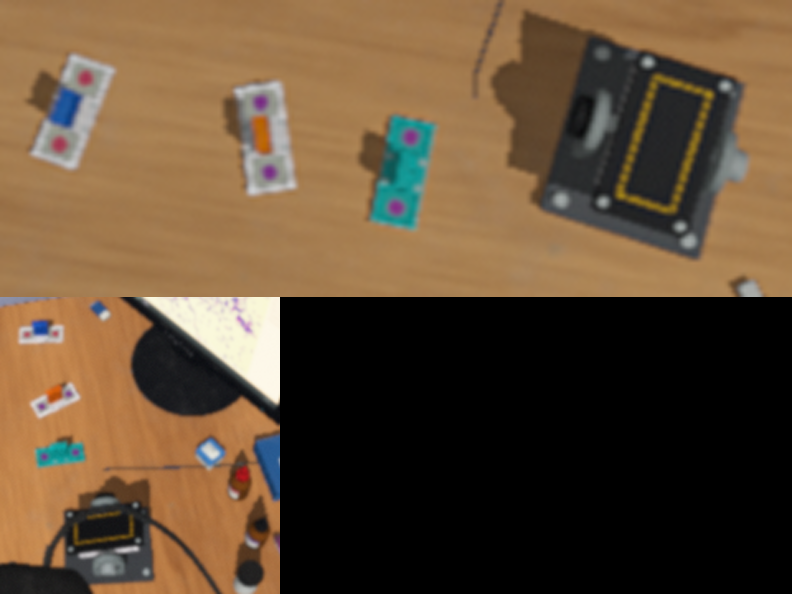

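The crop confirms it: orange rib on the white plate at top-view (215,241), with turquoise at (257,251) and blue at (157,233). Next I'll compute the pregrasp move, plus the stage outline from the top view.

```bash
cat >> h.py <<'E'
from scipy.spatial.transform import Rotation as Ro
def frame(x,z):
    z=z/np.linalg.norm(z);x=x-z*(x@z);x/=np.linalg.norm(x);return np.c_[x,np.cross(z,x),z]
def tool(Rc):  # tool rotation grasping an object of frame Rc: z_tool=-z_obj, x_tool = -x_obj, y_tool=y_obj
    return np.c_[-Rc[:,0],Rc[:,1],-Rc[:,2]]
def row(o,p,R):
    R0=Ro.from_quat(o["tool_rot"]);dp=R0.inv().apply(p-o["position"])*1000
    dr=(R0.inv()*Ro.from_matrix(R)).as_rotvec()/np.radians(8);return dp.round(1),dr.round(3)
E
python3 - <<'E'
import pickle,cv2;from h import *;from rig import robot
d=pickle.load(open("v0.pkl","rb"))
c=d["top"];H=hsv(c)
def quad(uv): m=np.zeros(H.shape[:2],np.uint8);cv2.fillPoly(m,[np.int32(np.round(uv))],1);return m>0
q=np.array([[333.5,222.7],[351,227.9],[338.6,264.2],[322.3,259.1]])
def fit(P,nm):
    ok=np.ones(len(P),bool)
    for _ in range(5):
        ctr=P[ok].mean(0);V=np.linalg.svd(P[ok]-ctr)[2];n=V[2]*np.sign(V[2,2]);ok=abs((P-ctr)@n)<.004
    print(nm,ok.sum(),len(P),"ctr",ctr.round(4),"n",n.round(4),"tilt",np.degrees(np.arccos(n[2])).round(2),"az n",np.degrees(np.arctan2(-n[1],-n[0])).round(2));return ctr,n
P,_=pts(c,quad(q));ctr,n=fit(P,"top")
T=np.linalg.inv(c["camera_from_world"]);dr=rays(c,q)@T[:3,:3].T
C=T[:3,3]+dr*(((ctr-T[:3,3])@n)/(dr@n))[:,None]
print("corners",C.round(4).tolist(),"mid",C.mean(0).round(4),"edges",np.linalg.norm(C-np.roll(C,1,0),axis=1).round(4))
x=(C[0]+C[1]-C[2]-C[3]);print("az long",np.degrees(np.arctan2(x[1],x[0])))
s=d["side"];P,_=pts(s,box(H.shape,222,258,254,272));fit(P,"side")
P,uv=pts(s,box(H.shape,195,225,335,384));k=(P[:,2]>.12);print("side hi",np.percentile(P[k],[1,10,50,90,99],axis=0).round(3).tolist())
o=robot.get_obs();a=np.radians(18.3);Rt=tool(frame(np.array([np.cos(a),np.sin(a),0]),np.array([0,0,1.])))
print(row(o,np.array([.476,.1425,.026+.051+.12]),Rt))
E
```

```text
top 723 725 ctr [ 0.5108 -0.1224  0.0812] n [-0.2386  0.0299  0.9706] tilt 13.92 az n -7.15
corners [[0.5525, -0.1086, 0.0911], [0.5478, -0.1467, 0.0911], [0.4688, -0.1344, 0.0713], [0.4735, -0.0985, 0.0713]] mid [ 0.5106 -0.1221  0.0812] edges [0.082  0.0385 0.0823 0.0362]
az long -8.055242233505505
side 124 447 ctr [ 0.5084 -0.1404  0.1277] n [0.161  0.9265 0.3402] tilt 70.11 az n -99.86
side hi [[0.428, -0.425, 0.273], [0.441, -0.412, 0.346], [0.5, -0.38, 0.388], [0.589, -0.337, 0.568], [0.615, -0.285, 0.57]]
(array([-390.3, -316.6,   94.8]), array([-0.012, -0.007, -4.986]))
```

Stage: face centre (0.5106, -0.1221, 0.0812), which matches 62+20·cos 13.9° = 81.4 mm. The tilt is 13.9° and the upslope azimuth about -8°. The outline measures 82x37 mm. Moving to pregrasp.

carry_out --rows '[[[-39,-32,9,0,0,-0.5],[-78,-63,19,0,0,-1],[-117,-95,28,0,0,-1.5],[-156,-127,38,0,0,-2],[-195,-158,47,0,0,-2.5],[-234,-190,57,0,0,-3],[-273,-222,66,0,0,-3.5],[-312,-253,76,0,0,-4],[-351,-285,85,0,0,-4.5],[-390,-317,95,0,0,-4.99],[-390,-317,95,0,0,-4.99],[-390,-317,95,0,0,-4.99],[-390,-317,95,0,0,-4.99],[-390,-317,95,0,0,-4.99]]]' --fingers 1

```text
time: 1.5
position: [0.4748, 0.1443, 0.1974]
tool_rot: [-0.16, 0.987, 0.0, -0.0]
ft_force: [-0.3, 0.2, 0.3]
grip_width: 0.0874
```

Run:
```python
from rig import robot;from h import *;import pickle
c=robot.camera("wrist");o=robot.get_obs();pickle.dump((c,o),open("w1.pkl","wb"))
print(o["position"],o["q"].round(3),o["time"],o["ft_force"])
H=hsv(c);cv2.imwrite("pics/d.png",c["color"][:,:,::-1])
P,uv=pts(c,(H[...,0]<14)&(H[...,1]>170)&(H[...,2]>120))
k=(P[:,2]>.034)&(P[:,2]<.040)&(abs(P[:,0]-.476)<.03);print(k.sum(),uv[k].mean(0) if k.any() else 0,P[k].mean(0),rect(P[k]) if k.any() else 0)
P,uv=pts(c,(H[...,1]<70)&(H[...,2]>110));k=(P[:,2]<.012)&(P[:,2]>.001)&(np.hypot(P[:,0]-.476,P[:,1]-.1425)<.05);print(k.sum(),P[k,2].mean(),rect(P[k]))
```

```text
[0.47489575 0.14439168 0.19751794] [ 0.07   0.504  1.842  0.     0.795 -1.824] 1.55 [ 0.11938516  0.23304959 -0.58429532]
330 [255.27575758 196.47878788] [0.47355955 0.14266653 0.03518425] (array([473.8, 143. ]), 24.8, 9.0, 18.1)
2067 0.002809031412447801 (array([473.9, 142.6]), 76.1, 32.0, 19.1)
```

View pics/d.png

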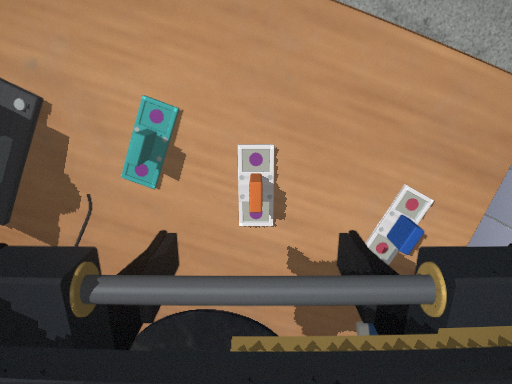

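The wrist view shows the orange rib centred at (255,196), with the turquoise and blue carriers clear of the fingers. Descending and gripping.

carry_out --rows '[[[1.4,-1,40,0,0,0],[1.4,-1,75,0,0,0],[1.4,-1,100,0,0,0],[1.4,-1,112,0,0,0],[1.4,-1,118,0,0,0],[1.4,-1,120,0,0,0],[1.4,-1,120,0,0,0],[1.4,-1,120,0,0,0]]]'

```text
time: 2.35
position: [0.4755, 0.1417, 0.0782]
tool_rot: [-0.159, 0.987, -0.0, 0.001]
ft_force: [0.3, -0.5, -0.4]
grip_width: 0.0868
```

carry_out --rows '[[[0,0,0,0,0,0],[0,0,0,0,0,0],[0,0,0,0,0,0],[0,0,0,0,0,0],[0,0,0,0,0,0],[0,0,0,0,0,0],[0,0,0,0,0,0],[0,0,0,0,0,0],[0,0,0,0,0,0],[0,0,0,0,0,0],[0,0,0,0,0,0],[0,0,0,0,0,0]]]' --fingers 0 --grip_force 30

```text
time: 3.55
position: [0.4749, 0.1415, 0.0772]
tool_rot: [-0.159, 0.987, 0.0, -0.0]
ft_force: [0.4, -0.4, -0.1]
grip_width: 0.0098
```

carry_out --rows '[[[0,0,-10,0,0,0],[0,0,-30,0,0,0],[0,0,-60,0,0,0],[0,0,-100,0,0,0],[0,0,-130,0,0,0],[0,0,-130,0,0,0],[0,0,-130,0,0,0],[0,0,-130,0,0,0]]]'

```text
time: 4.35
position: [0.4739, 0.1414, 0.2064]
tool_rot: [-0.159, 0.987, 0.0, -0.001]
ft_force: [0.1, 0.1, -0.4]
grip_width: 0.0097
```

Run:
```python
from rig import robot;from h import *;import pickle
o=robot.get_obs();c=robot.camera("wrist");s=robot.camera("top");pickle.dump((c,s,o),open("w2.pkl","wb"))
print(o["position"],o["time"],o["ft_force"],o["grip_width"])
R=Ro.from_quat(o["tool_rot"])
H=hsv(c);cv2.imwrite("pics/e.png",c["color"][:,:,::-1])
P,uv=pts(c,(H[...,1]<70)&(H[...,2]>110));T=R.inv().apply(P-o["position"])
k=(T[:,2]>.055)&(T[:,2]<.085)&(abs(T[:,0])<.06)&(abs(T[:,1])<.05)
T=T[k];uv=uv[k];m=T.mean(0);V=np.linalg.svd(T-m)[2];print(k.sum(),uv.min(0),uv.max(0),m,V[2],rect(T),T.min(0),T.max(0))
```

```text
[0.47393064 0.14139802 0.20643797] 4.35 [ 0.07165581  0.06460799 -0.36279495] 0.009654450497620001
2782 [227 178] [288 243] [0.0247525  0.00049231 0.07479034] [ 0.01622153  0.00169317 -0.99986699] (array([20.5,  0.5]), 36.4, 32.1, 0.0) [ 0.00231086 -0.01555743  0.07176435] [0.03874039 0.01655253 0.078696  ]
```

View pics/e.png

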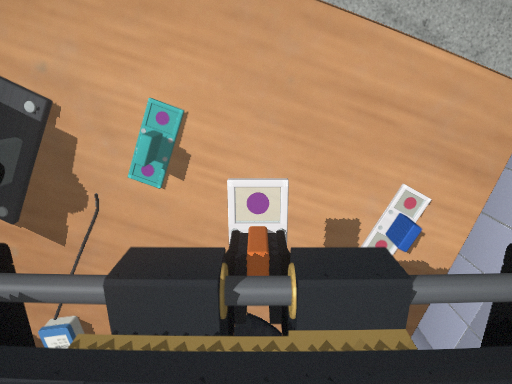

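Held: gripper width 9.7 mm and the plate is level in the fingers, with its free edge at (257,180). Computing the hover pose over the stage.

```bash
cat > tgt.py <<'E'
from h import *
def target(C,tilt,az,h,off=(.0007,.0005),zu=.0775):
    t,a=np.radians([tilt,az]);x=np.array([np.cos(t)*np.cos(a),np.cos(t)*np.sin(a),np.sin(t)]);n=np.array([-np.sin(t)*np.cos(a),-np.sin(t)*np.sin(a),np.cos(t)])
    Rt=tool(frame(x,n));return np.array(C)+n*h-Rt@np.array([off[0],off[1],zu]),Rt
E
python3 - <<'E'
from rig import robot;from tgt import *;import pickle
o=robot.get_obs()
print(row(o,*target([.5106,-.1221,.0812],13.9,-8,.06)))
c,o1=pickle.load(open("w1.pkl","rb"));H=hsv(c)
P,uv=pts(c,(H[...,1]<70)&(H[...,2]>110));k=(P[:,2]<.012)&(P[:,2]>.001)&(np.hypot(P[:,0]-.474,P[:,1]-.1425)<.045);Q=P[k]
T=Ro.from_quat(o1["tool_rot"]).inv().apply(Q-Q.mean(0));print("level plate normal in tool",np.linalg.svd(T)[2][2])
E
```

```text
(array([  77.3, -247.7,   -8.8]), array([ 0.4  , -1.731,  3.275]))
level plate normal in tool [ 0.00393051  0.00350722 -0.99998613]
```

carry_out --rows '[[[10,-35,-10,0.05,-0.2,0.4],[22,-70,-12,0.1,-0.45,0.9],[33,-106,-12,0.17,-0.75,1.4],[44,-142,-12,0.23,-1,1.9],[55,-178,-11,0.29,-1.25,2.4],[66,-213,-10,0.35,-1.5,2.85],[77,-248,-9,0.4,-1.73,3.28],[77,-248,-9,0.4,-1.73,3.28],[77,-248,-9,0.4,-1.73,3.28],[77,-248,-9,0.4,-1.73,3.28],[77,-248,-9,0.4,-1.73,3.28]]]'

```text
time: 5.55
position: [0.4795, -0.1168, 0.2158]
tool_rot: [0.069, 0.99, -0.008, 0.122]
ft_force: [-0.6, 0.2, -1.2]
grip_width: 0.0097
```

```bash
cat > look.py <<'E'
from rig import robot;from tgt import *;import pickle,sys
def plane(P,tol=.003):
    ok=np.ones(len(P),bool)
    for _ in range(6):
        m=P[ok].mean(0);V=np.linalg.svd(P[ok]-m,full_matrices=False)[2];n=V[2]*np.sign(V[2,2]);ok=abs((P-m)@n)<tol
    return m,n,ok
o=robot.get_obs();c=robot.camera("wrist");pickle.dump((c,o),open(sys.argv[1]+".pkl","wb"))
print(o["position"],o["time"],o["ft_force"].round(2),o["grip_width"])
R=Ro.from_quat(o["tool_rot"]);H=hsv(c);cv2.imwrite("pics/%s.png"%sys.argv[1],c["color"][:,:,::-1])
A,uv=pts(c,c["depth"]>0);T=R.inv().apply(A-o["position"]);h=H[uv[:,1],uv[:,0]]
w=(h[:,1]<80)&(h[:,2]>100)&(T[:,2]>.065)&(T[:,2]<.085)&(T[:,0]<.045)&(T[:,0]>.015)&(abs(T[:,1])<.025)
m,n,ok=plane(T[w]);print("carrier",w.sum(),m.round(4),"n",n.round(4),"min/max",T[w].min(0).round(4),T[w].max(0).round(4))
y=(h[:,0]>14)&(h[:,0]<32)&(h[:,1]>130)&(h[:,2]>90)&(abs(A[:,0]-.51)<.06)&(abs(A[:,1]+.122)<.04)&(A[:,2]>.055)&(A[:,2]<.11)
if y.sum()>20: print("yellow",y.sum(),uv[y].min(0),uv[y].max(0),"toolframe min/max",T[y].min(0).round(4),T[y].max(0).round(4),"rect",rect(T[y]))
b=(h[:,2]<90)&(np.linalg.norm(A-np.array([.51,-.122,.081]),axis=1)<.06)&(abs(T[:,1])<.03)&(T[:,2]>.08)
if b.sum()>50:
    m,n,ok=plane(T[b]);print("plate",ok.sum(),b.sum(),m.round(4),"n tool",n.round(4),"world",R.apply(-n).round(4))
E
python3 look.py f
```

```text
[ 0.47951393 -0.11675955  0.21583598] 5.55 [-0.57  0.18 -1.18] 0.009686899194659716
carrier 2338 [0.0278 0.0004 0.0747] n [ 2.380e-02 -4.000e-04  9.997e-01] min/max [ 0.015  -0.0156  0.0719] [0.0393 0.0164 0.0785]
yellow 290 [229 148] [283 177] toolframe min/max [ 0.024  -0.0196  0.1371] [0.0454 0.0185 0.1407] rect (array([34.7, -0.5]), 38.1, 21.3, 89.9)
plate 5117 5171 [ 0.0285 -0.0003  0.139 ] n tool [ 8.1e-03 -6.0e-04  1.0e+00] world [-0.2318  0.0316  0.9723]
```

View pics/f.png

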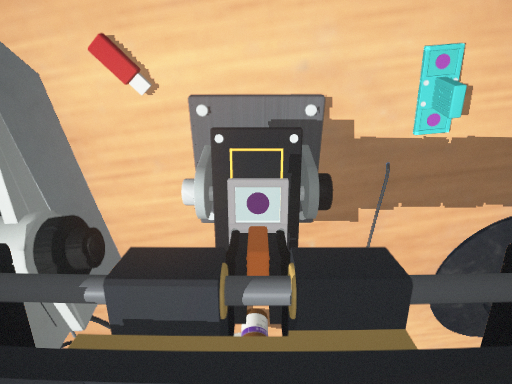

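Wrist view: the outline's lower end is at (231–283,150) and the held carrier is centred over it. The carrier is pitched about 0.016 rad relative to the plate and sits a few mm too far up the slope. I'll correct that while descending to about a 12 mm gap.

carry_out --rows '[[[1,-0.3,10,0,-0.04,0],[2,-0.6,22,0,-0.08,0],[3,-0.9,34,0,-0.11,0],[3.5,-0.9,43,0,-0.11,0],[3.5,-0.9,47,0,-0.11,0],[3.5,-0.9,47,0,-0.11,0],[3.5,-0.9,47,0,-0.11,0],[3.5,-0.9,47,0,-0.11,0]]]'

```text
time: 6.4
position: [0.4879, -0.1201, 0.1703]
tool_rot: [0.069, 0.989, -0.009, 0.13]
ft_force: [0.7, 0.8, -0.4]
grip_width: 0.0103
```

```bash
python3 look.py g
```

```text
[ 0.48786501 -0.12014276  0.17026706] 6.4 [ 0.67  0.81 -0.4 ] 0.010259565146157688
carrier 2352 [0.0278 0.0004 0.0747] n [2.430e-02 5.000e-04 9.997e-01] min/max [ 0.015  -0.0157  0.0717] [0.0395 0.0165 0.0787]
yellow 496 [227 163] [293 251] toolframe min/max [-0.0111 -0.017   0.0899] [0.0445 0.0208 0.0939] rect (array([16.7,  1.9]), 55.6, 37.7, -0.2)
plate 6228 6266 [ 0.0332 -0.0007  0.0921] n tool [2.430e-02 7.000e-04 9.997e-01] world [-0.2333  0.0318  0.9719]
```

View pics/g.png

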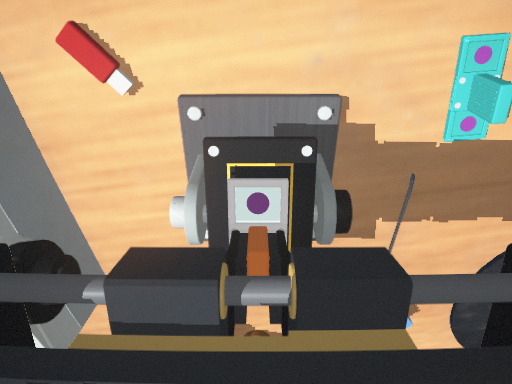

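Parallel now (both normals 0.0243), with a gap of about 12 mm. The outline centre is about 2.5 mm further along +x and 1.5 mm along +y, so I'll shift and feel down to first contact.

carry_out --rows '[[[1,0.7,2,0,0,0],[2.5,1.5,5,0,0,0],[2.5,1.5,7.5,0,0,0],[2.5,1.5,9.5,0,0,0],[2.5,1.5,9.5,0,0,0],[2.5,1.5,9.5,0,0,0],[2.5,1.5,9.5,0,0,0]]]'

```text
time: 7.15
position: [0.488, -0.1187, 0.16]
tool_rot: [0.07, 0.989, -0.009, 0.13]
ft_force: [0.9, 0.2, -0.7]
grip_width: 0.0099
```

```bash
python3 look.py i
```

```text
[ 0.48795991 -0.11866467  0.16000586] 7.15 [ 0.87  0.21 -0.67] 0.009916293546903508
carrier 2366 [0.0278 0.0004 0.0747] n [ 0.0217 -0.0014  0.9998] min/max [ 0.015  -0.0164  0.0718] [0.0394 0.0174 0.0835]
yellow 673 [222 172] [292 251] toolframe min/max [-0.0063 -0.0189  0.0799] [0.0416 0.0192 0.0841] rect (array([17.6,  0.1]), 47.9, 38.0, -0.0)
plate 6131 6207 [ 0.0292 -0.0003  0.0823] n tool [2.340e-02 7.000e-04 9.997e-01] world [-0.2334  0.0316  0.9719]
```

Centred within about 1 mm, gap about 2.6 mm. Continuing slowly into contact.

carry_out --rows '[[[0,0,0.5,0,0,0],[0,0,1,0,0,0],[0,0,1.5,0,0,0],[0,0,2,0,0,0],[0,0,2.5,0,0,0],[0,0,3,0,0,0],[0,0,3.5,0,0,0],[0,0,3.5,0,0,0],[0,0,3.5,0,0,0],[0,0,3.5,0,0,0]]]'

```text
time: 8.2
position: [0.4888, -0.1188, 0.1567]
tool_rot: [0.07, 0.989, -0.009, 0.13]
ft_force: [-0.3, -0.2, 0.2]
grip_width: 0.0098
```

```bash
python3 look.py j
```

```text
[ 0.48879076 -0.11875134  0.1566891 ] 8.2 [-0.25 -0.24  0.23] 0.009781300902950067
carrier 2370 [0.0278 0.0004 0.0746] n [2.120e-02 6.000e-04 9.998e-01] min/max [ 0.015  -0.0161  0.0722] [0.0395 0.017  0.0805]
yellow 709 [222 173] [292 251] toolframe min/max [-0.0046 -0.0188  0.0493] [0.0417 0.0192 0.0808] rect (array([18.5,  0.2]), 46.4, 38.0, -0.0)
plate 805 817 [-0.0075 -0.0007  0.0808] n tool [-0.0029 -0.0037  1.    ] world [-0.258   0.0395  0.9653]
```

carry_out --rows '[[[0,0,0.4,0,0,0],[0,0,0.8,0,0,0],[0,0,1.2,0,0,0],[0,0,1.6,0,0,0],[0,0,2,0,0,0],[0,0,2,0,0,0],[0,0,2,0,0,0],[0,0,2,0,0,0]]]'

```text
time: 9.05
position: [0.4893, -0.1188, 0.1547]
tool_rot: [0.07, 0.989, -0.009, 0.13]
ft_force: [-1.0, 0.8, 2.9]
grip_width: 0.0098
```

carry_out --rows '[[[0,0,0.4,0,0,0],[0,0,0.8,0,0,0],[0,0,1.2,0,0,0],[0,0,1.6,0,0,0],[0,0,2,0,0,0],[0,0,2,0,0,0],[0,0,2,0,0,0],[0,0,2,0,0,0]]]'

```text
time: 9.85
position: [0.4898, -0.1189, 0.1528]
tool_rot: [0.07, 0.989, -0.009, 0.13]
ft_force: [-1.4, -0.8, 4.9]
grip_width: 0.0101
```

```bash
python3 look.py k
```

```text
[ 0.48978673 -0.1188864   0.15279174] 9.85 [-1.38 -0.77  4.91] 0.010065474510007865
carrier 2381 [0.0277 0.0004 0.0745] n [ 0.0276 -0.0022  0.9996] min/max [ 0.015  -0.0162  0.0719] [0.0395 0.017  0.0807]
yellow 712 [222 173] [292 251] toolframe min/max [-0.0046 -0.0188  0.0491] [0.0419 0.0192 0.0805] rect (array([18.7,  0.2]), 46.4, 38.0, -0.1)
plate 564 564 [-0.0117  0.0004  0.0809] n tool [-0.0075  0.0017  1.    ] world [-0.2631  0.0347  0.9641]
```

View pics/k.png

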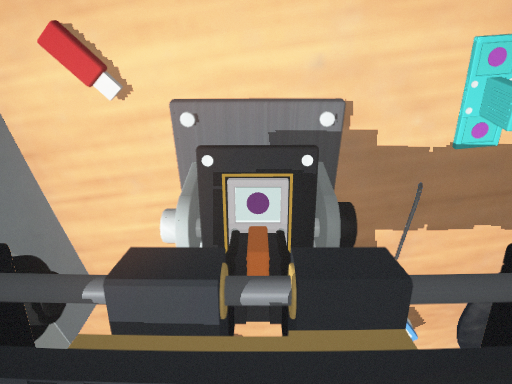

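The picture shows the carrier flush inside the outline (yellow end row 175, carrier edge row 179, even side margins). Normal force is about 5 N. I'll add about 0.7 mm, then settle and check.

carry_out --rows '[[[0,0,0.4,0,0,0],[0,0,0.7,0,0,0],[0,0,0.7,0,0,0],[0,0,0.7,0,0,0],[0,0,0.7,0,0,0],[0,0,0.7,0,0,0],[0,0,0.7,0,0,0],[0,0,0.7,0,0,0]]]'

```text
time: 10.7
position: [0.4899, -0.1189, 0.1522]
tool_rot: [0.07, 0.989, -0.009, 0.13]
ft_force: [-3.1, -0.0, 6.0]
grip_width: 0.0096
```

```bash
python3 - <<'E'
from rig import robot;from look import plane
E
sed -i 's/^o=robot/if __name__!="__main__": raise SystemExit\no=robot/' look.py
python3 look.py l
python3 - <<'E'
from rig import robot;from h import *
F=[];n=np.array([-.2335,.0317,.9719])
for i in range(6):
    c=robot.camera("top");o=robot.get_obs();F.append(o["ft_force"]@n)
print(np.round(F,2),o["position"],o["time"])
# plate face sink from top-view depth: exposed dark plate strips outside the carrier, against the free plane
q=np.array([[333.5,222.7],[351,227.9],[338.6,264.2],[322.3,259.1]])
import pickle;c0=pickle.load(open("v0.pkl","rb"))["top"];C=np.array([.5106,-.1221,.0812]);f=frame(np.array([.96,-.135,.24]),n)
for k in(c0,c):
    P,_=pts(k,k["depth"]>0);T=(P-C)@f;s=(abs(T[:,0])>.042)&(abs(T[:,0])<.051)&(abs(T[:,1])<.025)&(abs(T[:,2])<.012)
    print([(g.sum(),(np.median(T[g,2])*1000).round(2)) for g in(s&(T[:,0]>0),s&(T[:,0]<0))])
E
```

```text
[ 0.4899619  -0.11888621  0.15219278] 10.75 [-1.84  1.    5.7 ] 0.009844776922718698
carrier 2387 [0.0278 0.0004 0.0745] n [ 0.0261 -0.0017  0.9997] min/max [ 0.015  -0.0158  0.0713] [0.0395 0.0169 0.0794]
yellow 720 [222 173] [292 252] toolframe min/max [-0.0048 -0.0188  0.0479] [0.0418 0.0191 0.0812] rect (array([18.6,  0.1]), 46.5, 38.0, -0.4)
plate 570 571 [-0.0122  0.0005  0.0808] n tool [-0.0059  0.0036  1.    ] world [-0.262   0.0327  0.9645]
[5.78 5.78 5.83 5.66 6.08 6.71] [ 0.48996489 -0.11891076  0.15220167] 11.1
[(np.int64(99), np.float64(0.02)), (np.int64(99), np.float64(-0.19))]
[(np.int64(98), np.float64(-4.48)), (np.int64(0), np.float64(nan))]Traceback (most recent call last):
  File "<stdin>", line 1, in <module>
  File "look.py", line 7, in <module>
    o=robot.get_obs();c=robot.camera("wrist");pickle.dump((c,o),open(sys.argv[1]+".pkl","wb"))
                                                                     ~~~~~~~~^^^
IndexError: list index out of range
  return _methods._mean(a, axis=axis, dtype=dtype,
  ret = ret.dtype.type(ret / rcount)
```

Force along the normal is about 6 N and the depth-measured sink is about 4.5 mm, so both agree. Handing in.

```bash
python3 -c "
from rig import robot
print(robot.hand_in());o=robot.get_obs();print(o['position'],o['ft_force'],o['grip_width'],o['time'])"
```

```text
the job is handed in; nothing more can be done
None
the job is handed in; nothing more can be done
```

I gripped the orange carrier by its rib, tilted it to the stage's slope of about 13.5–14°, and lowered it gently until it lay flush inside the yellow outline. I handed in at about 11 s of the 48 s, with the gripper still pressing it there at a 30 N grip setting.

Last checks before handing in:
- **Pressing force:** it read 5.7–6.7 N along the plate normal, which corresponds to about 4 mm of spring travel.
- **Sink:** depth from the top camera gave about 4.5 mm, close to the force estimate. Only the upper strip of the plate could be read; the lower strip gave no points.
- **Centring and tilt:** the carrier was centred within about 1 mm of the outline. At a 12 mm gap it measured parallel to the plate, and under load its tilt had shifted by only about 0.003 rad.
- **One reading disagreed:** the last plate fit from the wrist camera differed by about 0.03 rad. Its few points came from beside the fingers, with the plate largely hidden by the carrier, so I did not use it.
- **Grip:** the fingers stood at 9.8 mm on the 10 mm rib.

Nothing else was touched as far as I could tell, though I did not re-measure the blue carrier, bottles or coverslip box at the end. One helper script failed on an import; this only cost a camera picture and did not affect the arm.

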